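# Lock the cradle and draw the telescopic tile scrubber out to its second stop

## Task

Get the telescopic tile scrubber ready for one-handed use while it lies in its cradle: turn the yellow keeper knob clockwise until it clicks past its detent, so the pole cannot creep along the cradle, then press the red thumb button in the side of the blue handle and draw the handle out past the first stop to the second. Let the button spring back out so the catch locks, take hold of the blue handle behind the lock housing, clear of the button, and finish while still holding it, fully extended. Leave the spray bottle, the soap dispenser and the tumbler where they stand.

Things in the scene. Friction and masses are not known exactly. Their poses are not given: they have to be found in the camera images.
- cradle: Pole cradle screwed to the worktop: grey board 90 x 370 x 12 mm. Origin on the worktop under the pole; z up; y runs along the pole, brush at +y, blue handle at -y. The pole's axis lies 75 mm above the y axis. At y = 182 a black neck clip (44 wide, up to z = 88); at y = -145 a 20 mm wide rest under the handle (top z = 61), which fingers either side of the handle clear. Brush head beyond y = 210
- keeper (a joint): Turn of the yellow knob, rad, clockwise from above, 0 to 1.22; starts at 0 to 0.25, keeper swung aside. A spring ball resists from 0.5 (up to 0.15 N m), the hump is at 0.8, it springs on to 1.08: past 1.0 it has clicked home. At 1.2 bar and keeper lie in line with the pole, the keeper's end against the pole's collar: the pole cannot creep when pulled. Stays where it is left
- knob_grip (a point): Middle of the yellow knob's bar, on its upright turning axis, 133 mm above the worktop, at cradle y = 125, right over the pole. Bar 44 mm long, 12 thick, z 112 to 138, on a black disc 44 mm across and a steel bridge 74 x 34 mm (top z = 101). The point's y axis runs along the bar and turns with it; pinch the bar across its 12 mm, along the point's x axis
- pole (a joint): How far the whole pole has crept along the cradle towards its -y, m: 0 home against its shoulder, at most 0.015. Unless the keeper knob is locked the pole creeps at 1.5 N, more easily than the handle draws out; locked, 1 to 2 mm of play remain
- handle (a joint): How far the blue handle is drawn out along the pole (towards the cradle's -y), m: 0 pushed in, caught; first stop at 0.060; second stop at 0.120, where the hard end at 0.121 is felt. Sliding takes about 4 N. It leaves a stop only with the button pressed; with the button free it catches at the next stop it comes to, with the button held in it runs past
- button (a joint): How far the red thumb button is pressed in, m: 0 out, 0.005 fully in. 2.5 N to start, 6 N to press fully; the catch is free from 0.004. Between the stops the catch rides on the rod and keeps the button in; at a stop it springs back out when let go
- thumb_button (a point): Centre of the red button's face when out (does not sink with it); travels with the handle; 75 mm above the worktop. Axes as the cradle's: x points out of the face, the pole's axis lies 21 mm towards -x. Face 26 mm long (y), 16 high, 6 mm proud of a grey housing 30 wide, 32 high. Press it by pinching button and housing across x: 36 mm wide with the button out, 31 in
- grip (a point): The place to hold: on the axis of the round blue handle, 75 mm above the worktop, 135 mm behind the button (towards -y), travels with the handle; axes as the cradle's. The handle here is 28 to 29 mm thick (black rubber ribs begin here). Round handle from 110 mm ahead (+y; there the grey lock housing begins) to 74 mm behind this point. It moves only along the pole
- spray: Blue spray bottle, 64 mm across, 160 high, white trigger head; stands loose on the far side of the cradle, upright. Origin at the centre of its foot, z up
- soap: Amber soap dispenser with a steel pump, 58 mm across, 135 high; stands loose on the far side of the cradle, upright. Origin at the centre of its foot, z up
- tumbler: White ceramic tumbler, 72 mm across, 95 high; stands loose on the far side of the cradle, upright. Origin at the centre of its foot, z up

How it is judged:
By the outcome, as a careful person would: the job done as asked, in the order asked, and still so for the second after the job is handed in, while the arm keeps its last pose, push and grip.
It also fails if it takes over 64 s, if anything falls off the work surface, if the arm or the gripper's body presses on something with over 40 N, if the wrist force passes 120 N, or if a joint passes its speed limit or range.

## Robot

A 7-joint arm with a two-finger parallel gripper is mounted at the origin on the work surface. World frame = base frame: x ahead of the robot, y to its left, z up, the work surface at z = 0. Lengths are in m, angles in rad, forces in N, time in s.
With the tool pointing down it reaches from about 0.35 to 0.9 m from the base axis. Payload 8.1 kg.
Tool frame: the origin (TCP) lies at the very end of the fingers, on their centre line; the grasp point (between the pads) lies 19 mm behind it (arm.tcp_to_grasp is the z of the grasp point in the tool frame, in m); z points along the fingers, y is the line along which they close (so a half turn about z gives the same grasp; the last joint's range is limited). The gripper opens to 92 mm and grips with 3 to 60 N. Pads are 19 mm wide; open, the fingers measure 130 mm over their backs; the gripper's body (75 mm by 190 mm) begins 47 mm behind the grasp point.
Start: joints at [1.178, 0.434, 0.025, 1.573, -0.012, 1.134, -0.075], TCP at [0.179, -0.599, 0.227] pointing down, gripper open.
Joint ranges: [-2.62, 2.62], [-0.44, 2.09], [-1.27, 1.32], [0.08, 2.57], [-1.32, 4.46], [0.12, 2], [-2.74, 2.74]. Speed limits (rad/s): [2.22, 2.22, 3.01, 3.01, 3.14, 3.14, 3.14].

## Interface

Orientations are given as a rotation vector (axis times angle).
In Python, from cell import readout, vision, sign_off, arm gives the robot as it stands. The module is installed in compiled form; this text tells all that it offers.
- The arm moves only by the shell command python3 -m creep 'ROWS' [FORCE]. ROWS is JSON, a list of rows, each a list of 5 numbers: the shift along the tool's x, y, z in units of 4 cm (1.0 is 4 cm), then the turn about the tool's z in units of 4 degrees (1.0 is 4 degrees), then the opening, from 0 (shut) to 1 (fully open). A call has 1 to 12 rows; each row shifts and turns the commanded pose from where the row before left it, along the tool's axes as they then stand; what a row does not reach is not made up. A row lasts 1/8 s, in which the tool goes at most 62.5 mm and 10.7 degrees, less where a joint would pass 70% of its speed; a pose out of reach is approached as far as the arm can. A call with a number of a shift or a turn outside -1 to 1 is refused whole. A call with a gripper value outside its range is refused whole. The fingers move at their own pace and stop on an object; FORCE is the grip in N (left out, the last holds). Time passes only in rows, so rows that do not move let the fingers close. It gives the time, the measured TCP pose, the force, the opening and the grip force at its end, in the units of the state.
- readout.observe(): the state, without advancing time (a new reading comes with each control period).
- vision.get_image(name): name is "side" or "top" or "wrist"; returns a dict with "pixels" (420x560x3 uint8, blue, green, red), "z_map" (420x560 float32, m along the optical axis (not along the pixel's ray), 0 where there is no reading), "camera_matrix" (3x3 intrinsics, pixels), "k1" (the pictures are not rectified: a ray, as slopes to the right and down, at radius r is drawn at 1 + k1 r^2 times it, then the intrinsics apply), "position" and "rotation" of the camera in the world. Camera axes: x right, y up, looking along -z (the intrinsics and any distortion apply to the point x, -y, -z); pixel columns grow to the right and rows downward; lengths in m; the calibration is good to about 2 mm. A picture is of the moment at which its call begins.
- sign_off(): hands the job in; it is judged then, once.
The state is a dict: "clock": time; "joints": joint angles; "dq": joint speeds; "joint_efforts": joint torques, N m; "position": TCP position; "ee_rot": TCP orientation; "force": force on the tool from outside, world axes, zero at the start; "ft_torque": the same for the moment, N m; "width": opening from 0.0 (shut) to 1.0 (fully open); "gripper_force": force on a finger pad.
Only numpy, scipy, OpenCV 4.12 (cv2) and the standard library are available. Lean on these libraries where they do the work, as an engineer would, in place of code of your own. Each camera call takes 0.05 s, during which the arm holds its last target. There are 200 camera calls.

## Working session

There is one attempt and no reset: what is moved stays moved. The work goes in short steps, Python scripts to look and compute and a shell command to move; the robot and the scene stay as the last step left them, time stands still between calls to the robot, and variables do not carry over. Pictures are saved under pics/ and viewed, at most 10 in all, crops included, and the job is handed in when it is done.

```bash
mkdir -p pics; cat > h.py <<'E'
import numpy as np, cv2
from cell import readout, vision
from scipy.spatial.transform import Rotation as R
def shot(n,f=None):
    d=vision.get_image(n)
    if f: cv2.imwrite('pics/'+f,d['pixels'])
    return d
def cloud(d):
    K=np.array(d['camera_matrix']);k=d['k1'];z=d['z_map']
    h,w=z.shape;u,v=np.meshgrid(np.arange(w),np.arange(h))
    p=cv2.undistortPoints(np.stack([u,v],-1).reshape(-1,1,2).astype(np.float64),K,np.array([k,0,0,0,0.])).reshape(h,w,2)
    P=np.stack([p[...,0]*z,-p[...,1]*z,-z],-1)
    rot=np.array(d['rotation']); rot=rot if rot.shape==(3,3) else R.from_rotvec(rot).as_matrix()
    W=P@rot.T+np.array(d['position']); W[z==0]=np.nan
    return W
E
python3 - <<'E'
from h import *
s=readout.observe();print(s)
for n in('top','side'):
    d=shot(n,n+'0.png');np.savez('/tmp/'+n,W=cloud(d),px=d['pixels']);print(d['position'],d['rotation'],d['k1'])
E
```

```text
{'clock': 0.0, 'joints': array([ 1.17840287,  0.43522505,  0.02497154,  1.57413935, -0.01160002,
        1.13399975, -0.07508833]), 'dq': array([-0.00029493,  0.00158005, -0.00050958,  0.00071503,  0.00109284,
       -0.00013554, -0.00072056]), 'joint_efforts': array([ 1.01263475e-03, -6.67834496e+01,  9.85324010e-01, -3.14452529e+01,
       -6.05703285e-02,  4.28092049e-02,  1.75422360e-04]), 'position': array([ 0.17838671, -0.59844163,  0.22592734]), 'ee_rot': array([-3.10711909e+00, -4.53297918e-01,  5.94776842e-04]), 'force': array([-0.28952981, -0.08072575,  0.33250085]), 'ft_torque': array([ 0.00068352, -0.00600927,  0.00983492]), 'gripper_force': 0.0, 'width': 0.9952751538282055}
[0.5134578  0.07789194 0.80417554] [ 0.11281351 -0.19016737 -1.54196786] -0.15394297640109353
[0.56976318 0.65284382 0.5428904 ] [ 0.10393289 -1.35964223 -2.72753744] -0.09333597196885676
```

View pics/top0.png

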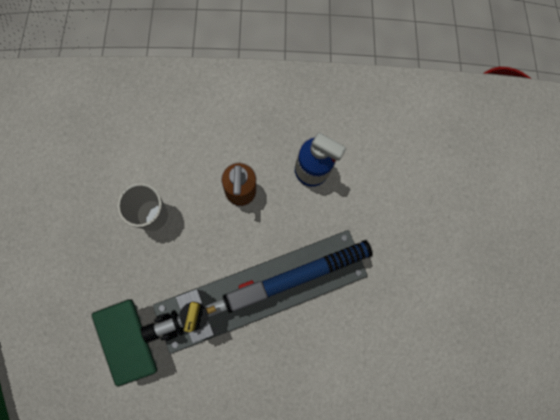

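View pics/side0.png

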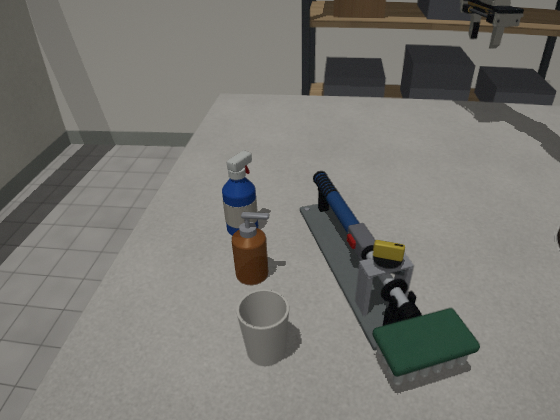

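The top view shows the brush at (125,342), the yellow knob at (192,317), the red button at (247,285) and the handle end at (370,248). The loose objects stand beyond the button side. Next I'll fit the poses.

```bash
python3 - <<'E'
from h import *
for n in('top','side'):
    f=np.load('/tmp/%s.npz'%n);W,px=f['W'],f['px'];hsv=cv2.cvtColor(px,cv2.COLOR_BGR2HSV);H,S,V=[hsv[...,i].astype(int) for i in range(3)]
    z=W[...,2]
    ms={'yellow':(H>18)&(H<35)&(S>120)&(z>.12)&(z<.16),'red':((H<5)|(H>174))&(S>150)&(z<.1)&(z>.05),'blue':(H>100)&(H<125)&(S>100)&(z>.06)&(z<.1)&(W[...,0]<.65)}
    for k,m in ms.items():
        P=W[m];
        if len(P)<5: print(n,k,len(P));continue
        c=np.median(P,0);u,s,vt=np.linalg.svd(P[:,:2]-P[:,:2].mean(0),full_matrices=False)
        t=(P[:,:2]-P[:,:2].mean(0))@vt[0]; q=(P[:,:2]-P[:,:2].mean(0))@vt[1]
        print(n,k,len(P),P.mean(0).round(4),'zmax',np.percentile(P[:,2],95).round(4),'dir',np.degrees(np.arctan2(vt[0,1],vt[0,0])).round(1),'ext',np.ptp(t).round(3),np.ptp(q).round(3), 'mid',(P[:,:2].mean(0)+vt[0]*(t.max()+t.min())/2+vt[1]*(q.max()+q.min())/2).round(4))
    if n=='top':
        for nm,(u,v) in dict(spray=(312,160),soap=(239,185),tumb=(141,205)).items(): print(nm,W[v,u].round(3))
        # board: z ~ .012
        m=(z>.008)&(z<.018)&(W[...,0]>.2)&(W[...,0]<.7);m=cv2.morphologyEx(m.astype(np.uint8),cv2.MORPH_OPEN,np.ones((5,5)))>0
        P=W[m];print('board',len(P));r=cv2.minAreaRect(P[:,:2].astype(np.float32)*1000);print(r)
E
```

```text
top yellow 269 [0.4846 0.17   0.1362] zmax 0.1392 dir 168.5 ext 0.043 0.013 mid [0.484  0.1711]
top red 37 [0.5336 0.098  0.0816] zmax 0.0843 dir 112.9 ext 0.151 0.004 mid [0.5099 0.1539]
top blue 1554 [ 0.557  -0.0063  0.086 ] zmax 0.0894 dir 112.5 ext 0.379 0.033 mid [0.526  0.0759]
spray [ 0.733 -0.006  0.11 ]
soap [0.682 0.108 0.131]
tumb [0.672 0.289 0.005]
board 5573
((526.1273803710938, 69.25479125976562), (90.70814514160156, 370.405029296875), 22.323015213012695)
side yellow 445 [0.4848 0.1755 0.1324] zmax 0.1398 dir 169.3 ext 0.044 0.015 mid [0.4845 0.1723]
side red 85 [0.5343 0.0983 0.0793] zmax 0.0844 dir 115.7 ext 0.024 0.007 mid [0.5342 0.0964]
side blue 740 [0.5559 0.0119 0.0852] zmax 0.0904 dir 112.6 ext 0.384 0.036 mid [0.526  0.0791]
```

```bash
python3 -m creep '[[0.4,-0.5,0,0,0.6],[0.75,-0.96,0,0,0.6],[0.75,-0.96,0,0,0.6],[0.75,-0.96,0,0,0.6],[0.75,-0.96,0,0,0.6],[0.75,-0.96,0,0,0.6],[0.75,-0.96,0,0,0.6],[0.75,-0.96,0,0,0.6],[0.75,-0.96,0,0,0.6],[0.75,-0.96,0,0,0.6],[0.75,-0.96,0,0,0.6],[0.75,-0.96,0,0,0.6]]' 30; python3 -m creep '[[0.75,-0.96,0,-1,0.6],[0.75,-0.9,0,-1,0.6],[0.75,-0.8,0,-1,0.6],[0.8,-0.7,0,-1,0.6],[0,0,0,-1,0.6],[0,0,0,-1,0.6],[0,0,0,-1,0.6],[0,0,0,-1,0.6],[0,0,0,-1,0.6],[0,0,0,-1,0.6],[0,0,0,-1,0.6],[0,0,0,-1,0.6]]'; python3 -m creep '[[0,0,0,-1,0.6],[0,0,0,-1,0.6],[0,0,0,-1,0.6],[0,0,0,-1,0.6],[0,0,0,-1,0.6],[0,0,0,-1,0.6],[0,0,0,-1,0.6],[0,0,0,-1,0.6],[0,0,0,-1,0.6],[0,0,0,-1,0.6],[0,0,0,-1,0.6],[0,0,0,-1,0.6]]'
cat >> h.py <<'E'
def go(tx,ty,tz,ang=None):
    "remaining move to world target, in tool units; ang = wanted world angle of tool y, deg"
    s=readout.observe();M=R.from_rotvec(s['ee_rot']).as_matrix()
    d=M.T@(np.array([tx,ty,tz])-s['position'])/.04
    a=np.degrees(np.arctan2(M[1,1],M[0,1]))
    print('t',round(s['clock'],2),'pos',s['position'].round(4),'yang',a.round(2),'tilt',M[:,2].round(3),'move',d.round(3),'turn',None if ang is None else (((a-ang+180)%360-180)/4).round(2),'q',s['joints'].round(2),'F',s['force'].round(1),'T',s['ft_torque'].round(2),'w',round(s['width'],3),'g',round(s['gripper_force'],1))
E
python3 -c "
from h import *
go(.4843,.1715,.117,259)"
```

```text
clock: 1.6
position: [0.3839, -0.0747, 0.2267]
ee_rot: [3.109, 0.453, -0.0]
force: [0.6, -1.1, -0.1]
width: 0.599
gripper_force: 0.0
clock: 3.1
position: [0.4454, 0.0948, 0.2265]
ee_rot: [-2.654, -1.682, 0.001]
force: [0.1, -0.9, -0.8]
width: 0.601
gripper_force: 0.0
clock: 4.6
position: [0.4453, 0.0948, 0.2264]
ee_rot: [-1.74, -2.615, 0.001]
force: [0.1, -1.4, 0.2]
width: 0.602
gripper_force: 0.0
t 4.6 pos [0.4453 0.0948 0.2264] yang 22.73 tilt [-0.001 -0.    -1.   ] move [1.393 1.641 2.735] turn 30.93 q [ 0.36  0.26 -0.82  1.92  0.22  1.06 -0.16] F [ 0.1 -1.4  0.2] T [-0.03 -0.12 -0.01] w 0.602 g 0.0
```

```bash
python3 -m creep '[[0.7,0.82,0,0,0.6],[0.7,0.82,0,0,0.6],[0,0,0.5,-1,0.6],[0,0,0.5,-1,0.6],[0,0,0,-1,0.6],[0,0,0,-1,0.6],[0,0,0,-1,0.6],[0,0,0,-1,0.6],[0,0,0,-1,0.6],[0,0,0,-1,0.6],[0,0,0,-1,0.6],[0,0,0,-1,0.6]]';python3 -m creep '[[0,0,0,-1,0.6],[0,0,0,-1,0.6],[0,0,0,-1,0.6],[0,0,0,-1,0.6],[0,0,0,0,0.6]]'
python3 - <<'E'
from h import *
d=shot('wrist','w1.png');W=cloud(d);px=d['pixels'];hsv=cv2.cvtColor(px,cv2.COLOR_BGR2HSV);H,S=hsv[...,0],hsv[...,1];z=W[...,2]
m=(H>18)&(H<35)&(S>120)&(z>.128)&(z<.15)
P=W[m];print(len(P),P.mean(0),cv2.minAreaRect(P[:,:2].astype(np.float32)*1000) if len(P)>5 else 0)
go(.4843,.1715,.117,79)
E
```

```text
clock: 6.1
position: [0.4845, 0.1716, 0.1864]
ee_rot: [-0.741, -3.053, 0.001]
force: [0.7, 0.6, 0.7]
width: 0.599
gripper_force: 0.0
clock: 6.72
position: [0.4845, 0.1716, 0.1864]
ee_rot: [-0.313, -3.125, 0.0]
force: [0.5, -0.1, 0.0]
width: 0.599
gripper_force: 0.0
1143 [0.48217721 0.17095333 0.13710389] ((483.85955810546875, 170.65921020507812), (11.998445510864258, 42.78855895996094), 80.57281494140625)
t 6.78 pos [0.4845 0.1716 0.1864] yang 78.5 tilt [-0.001 -0.    -1.   ] move [ 0.004 -0.004  1.736] turn -0.12 q [ 0.31  0.5  -1.03  1.84  0.48  1.09  0.46] F [-0.9  0.  -0.3] T [ 0.11 -0.13  0.04] w 0.598 g 0.0
```

View pics/w1.png

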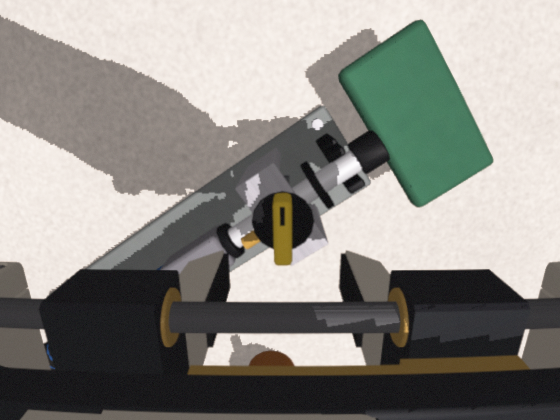

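The wrist view shows the yellow bar upright at (282,230), centred between the open fingers. I'll descend and pinch it.

```bash
python3 -m creep '[[0.02,0.01,0.4,-0.5,0.6],[0,0,0.5,0,0.6],[0,0,0.5,0,0.6],[0,0,0.3,0,0.6],[0,0,0,0,0.2],[0,0,0,0,0],[0,0,0,0,0],[0,0,0,0,0]]' 35
python3 -c "
from h import *
go(.4839,.1707,.117,22.4)"
```

```text
clock: 7.78
position: [0.4842, 0.1725, 0.1191]
ee_rot: [0.258, 3.13, 0.0]
force: [-0.2, 1.1, 0.6]
width: 0.213
gripper_force: 0.0
t 7.78 pos [0.4842 0.1725 0.1191] yang 80.59 tilt [ 0.001  0.    -1.   ] move [ 0.001 -0.046  0.053] turn 14.55 q [ 0.25  0.57 -0.98  1.91  0.58  0.96  0.41] F [-0.2  1.1  0.6] T [ 0.08 -0.18  0.1 ] w 0.213 g 0.0
```

```bash
python3 -m creep '[[0,-0.04,0.02,0,0],[0,0,0,0,0],[0,0,0,0,0],[0,0,0,0,0]]' 35
python3 -c "
from h import *
go(.4839,.1707,.117,22.4)"
```

```text
clock: 8.28
position: [0.484, 0.1706, 0.1184]
ee_rot: [0.258, 3.13, -0.001]
force: [-1.4, -1.7, 6.4]
width: 0.129
gripper_force: 35.0
t 8.28 pos [0.484  0.1706 0.1184] yang 80.58 tilt [ 0.001 -0.001 -1.   ] move [0.002 0.003 0.036] turn 14.55 q [ 0.26  0.57 -0.98  1.92  0.58  0.96  0.41] F [-1.4 -1.7  6.4] T [-0.34  0.07 -0.  ] w 0.129 g 35.0
```

```bash
python3 -m creep '[[0,0,0,1,0],[0,0,0,1,0],[0,0,0,1,0],[0,0,0,1,0],[0,0,0,1,0],[0,0,0,1,0],[0,0,0,1,0],[0,0,0,1,0],[0,0,0,1,0],[0,0,0,1,0],[0,0,0,1,0]]'
python3 -m creep '[[0,0,0,1,0],[0,0,0,1,0],[0,0,0,1,0],[0,0,0,0.6,0],[0,0,0,0,0]]'
python3 -c "
from h import *
go(.4839,.1707,.117,22.4)"
```

```text
clock: 9.65
position: [0.4841, 0.1709, 0.1185]
ee_rot: [1.415, 2.804, 0.001]
force: [0.3, -0.4, 3.8]
width: 0.128
gripper_force: 35.0
clock: 10.28
position: [0.4842, 0.1709, 0.1184]
ee_rot: [1.752, 2.606, 0.001]
force: [1.0, -1.1, 6.1]
width: 0.13
gripper_force: 35.0
t 10.28 pos [0.4842 0.1709 0.1184] yang 22.18 tilt [ 0.001  0.    -1.   ] move [-0.001 -0.009  0.035] turn -0.06 q [ 0.09  0.48 -0.72  1.93  0.41  0.88 -0.45] F [ 1.  -1.1  6.1] T [-0.31 -0.28 -0.  ] w 0.13 g 35.0
```

```bash
python3 -m creep '[[0,0,0,0,0.5],[0,0,0,0,0.6],[0,0,0,0,0.6],[0,0,-1,0,0.6],[0,0,-1,0,0.6],[0,0,-0.5,0,0.6],[-0.7,0,0,0,0.6],[-0.7,0,0,0,0.6],[-0.7,0,0,0,0.6],[-0.7,0,0,0,0.6],[0,0,0,0,0.6]]' 30
python3 - <<'E'
from h import *
d=shot('wrist','w2.png');W=cloud(d);px=d['pixels'];hsv=cv2.cvtColor(px,cv2.COLOR_BGR2HSV);H,S=hsv[...,0],hsv[...,1];z=W[...,2]
o=np.array([.5316,.0551]);a=np.radians(112.4);yv=np.array([np.cos(a),np.sin(a)]);xv=np.array([yv[1],-yv[0]])
C=np.stack([(W[...,:2]-o)@xv,(W[...,:2]-o)@yv],-1)
for n,m in dict(yel=(H>18)&(H<35)&(S>120)&(z>.128)&(z<.15),red=((H<5)|(H>174))&(S>140)&(z>.06)&(z<.1),blue=(H>100)&(H<125)&(S>100)&(z>.07)&(z<.1),brown=(z>.088)&(z<.098)&(abs(C[...,0])<.03)&(C[...,1]<.08)).items():
    P=np.c_[C[m],z[m]]
    if len(P)>5: print(n,len(P),np.percentile(P,[1,50,99],axis=0).round(4).tolist(),cv2.minAreaRect(P[:,:2].astype(np.float32)*1000))
go(.5316,.0551,.056,22.4)
E
```

```text
clock: 11.65
position: [0.5266, 0.0645, 0.2174]
ee_rot: [-1.757, -2.604, 0.002]
force: [-0.1, 0.4, -0.2]
width: 0.602
gripper_force: 0.0
yel 1263 [[-0.0054, 0.1027, 0.1338], [0.0003, 0.1232, 0.1374], [0.0061, 0.1455, 0.1393]] ((0.31812572479248047, 124.32288360595703), (44.204124450683594, 11.61247730255127), 89.85258483886719)
red 175 [[0.0155, 0.0231, 0.0738], [0.0177, 0.0361, 0.0822], [0.0202, 0.0472, 0.0874]] ((17.832529067993164, 35.414398193359375), (4.597864151000977, 24.935317993164062), 0.6743834614753723)
blue 3263 [[-0.0129, -0.1627, 0.078], [0.0003, -0.0417, 0.0866], [0.0132, 0.0088, 0.0894]] ((1.1845855712890625, -5.9452056884765625), (319.88690185546875, 29.036888122558594), 89.39363098144531)
brown 3311 [[-0.0132, -0.1551, 0.088], [0.0006, 0.0335, 0.0899], [0.0145, 0.0746, 0.0919]] ((-0.6323461532592773, -42.67918395996094), (237.7512664794922, 29.397043228149414), 89.21736145019531)
t 11.7 pos [0.526  0.0663 0.2176] yang 22.09 tilt [-0.001  0.    -1.   ] move [-0.313  0.026  4.04 ] turn -0.08 q [ 0.34  0.39 -0.75  1.77  0.3   1.1  -0.13] F [-0.5  1.2  0.3] T [ 0.02 -0.11 -0.01] w 0.597 g 0.0
```

View pics/w2.png

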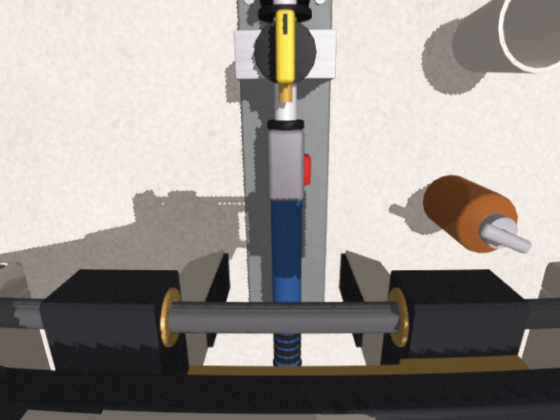

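Bar at (285,45) now lies in line with the pole, so the keeper is home. The red button shows at (307,169), at cradle y ≈ 35.5 mm. I'll move over it and descend.

```bash
python3 -m creep '[[0.575,0.05,0,-0.08,0.6],[0,0,0.8,0,0.6],[0,0,0.8,0,0.6],[0,0,0.8,0,0.6],[0,0,0.8,0,0.6],[0,0,0.55,0,0.6],[0,0,0.29,0,0.6],[0,0,0,0,0.6],[0,0,0,0,0.6]]' 30
python3 -c "
from h import *
go(.5316+.0009-.0135,.0551+.0004+.0328,.056,22.4)"
```

```text
clock: 12.82
position: [0.5197, 0.0897, 0.0572]
ee_rot: [1.744, 2.612, 0.002]
force: [-0.7, -0.0, 0.3]
width: 0.598
gripper_force: 0.0
t 12.82 pos [0.5197 0.0897 0.0572] yang 22.54 tilt [ 0.001  0.    -1.   ] move [-0.026 -0.03   0.03 ] turn 0.03 q [ 0.2   0.58 -0.64  1.95  0.49  0.77 -0.34] F [-0.7 -0.   0.3] T [-0.01 -0.12  0.01] w 0.598 g 0.0
```

```bash
python3 -m creep '[[-0.02,-0.02,0.03,0,0.3],[0,0,0,0,0.2],[0,0,0,0,0],[0,0,0,0,0],[0,0,0,0,0],[0,0,0,0,0]]' 30
python3 -c "
from h import *
go(.5316+.0009-.0135,.0551+.0004+.0328,.056,22.4)"
```

```text
clock: 13.58
position: [0.5189, 0.0879, 0.0555]
ee_rot: [1.745, 2.612, -0.0]
force: [-0.7, -1.4, 5.5]
width: 0.333
gripper_force: 30.0
t 13.57 pos [0.5189 0.0879 0.0555] yang 22.5 tilt [ 0. -0. -1.] move [ 0.007  0.006 -0.013] turn 0.03 q [ 0.2   0.58 -0.64  1.95  0.49  0.77 -0.34] F [-0.7 -1.4  5.5] T [-0.24  0.05 -0.05] w 0.333 g 30.0
```

```bash
python3 -m creep '[[-0.1,0,0,0,0],[-0.2,0,0,0,0],[-0.3,0,0,0,0],[-0.3,0,0,0,0],[-0.3,0,0,0,0],[-0.3,0,0,0,0],[-0.3,0,0,0,0],[-0.3,0,0,0,0],[-0.3,0,0,0,0],[-0.3,0,0,0,0],[-0.2,0,0,0,0],[-0.1,0,0,0,0]]'
python3 -m creep '[[0,0,0,0,0],[0,0,0,0,0]]'
python3 -c "
from h import *
go(.5189,.0879,.0555,22.4)"
```

```text
clock: 15.08
position: [0.5643, -0.0222, 0.0555]
ee_rot: [-1.744, -2.612, -0.0]
force: [-3.7, 2.3, 8.6]
width: 0.333
gripper_force: 30.0
clock: 15.32
position: [0.5645, -0.0226, 0.0555]
ee_rot: [-1.745, -2.612, 0.0]
force: [-1.9, 0.6, 7.7]
width: 0.331
gripper_force: 30.0
t 15.32 pos [ 0.5645 -0.0226  0.0555] yang 22.52 tilt [-0. -0. -1.] move [ 2.988  0.005 -0.   ] turn 0.03 q [ 0.39  0.63 -0.63  1.86  0.5   0.82 -0.11] F [-1.9  0.6  7.7] T [ 0.01  0.41 -0.1 ] w 0.331 g 30.0
```

```bash
python3 -m creep '[[-0.04,0,0,0,0],[-0.03,0,0,0,0],[-0.03,0,0,0,0],[0,0,0,0,0]]'
python3 -c "
from h import *
go(.5189,.0879,.0555,22.4)"
```

```text
clock: 15.82
position: [0.5657, -0.0254, 0.0555]
ee_rot: [-1.744, -2.612, -0.0]
force: [-4.1, 3.4, 8.5]
width: 0.331
gripper_force: 30.0
t 15.82 pos [ 0.5657 -0.0254  0.0555] yang 22.55 tilt [-0.001  0.001 -1.   ] move [3.065e+00 7.000e-03 2.000e-03] turn 0.04 q [ 0.39  0.63 -0.63  1.86  0.49  0.82 -0.1 ] F [-4.1  3.4  8.5] T [ 0.44  0.67 -0.15] w 0.331 g 30.0
```

```bash
python3 -m creep '[[-0.04,0,0,0,0],[-0.03,0,0,0,0],[0,0,0,0,0]]'
python3 -c "
from h import *
go(.5189,.0879,.0555,22.4)"
```

```text
clock: 16.2
position: [0.5657, -0.0255, 0.0554]
ee_rot: [-1.74, -2.611, -0.002]
force: [-8.2, 9.3, 10.0]
width: 0.334
gripper_force: 30.0
t 16.2 pos [ 0.5657 -0.0255  0.0554] yang 22.65 tilt [-0.002  0.003 -1.   ] move [3.068 0.013 0.01 ] turn 0.06 q [ 0.4   0.63 -0.64  1.85  0.49  0.82 -0.1 ] F [-8.2  9.3 10. ] T [ 1.64  1.39 -0.26] w 0.334 g 30.0
```

```bash
python3 -m creep '[[0.07,0,0,0,0],[0,0,0,0,0],[0,0,0,0,0.35],[0,0,0,0,0.45],[0,0,0,0,0.6],[0,0,0,0,0.6],[0,0,-0.8,0,0.6],[-0.8,0,-0.9,0,0.6],[-0.8,0,-0.9,0,0.6],[-0.8,0,-0.9,0,0.6],[-0.5,0,0,0,0.6],[0,0,0,0,0.6]]'
python3 - <<'E'
from h import *
d=shot('wrist','w3.png');shot('top','t3.png');W=cloud(d);px=d['pixels'];hsv=cv2.cvtColor(px,cv2.COLOR_BGR2HSV);H,S=hsv[...,0],hsv[...,1];z=W[...,2]
o=np.array([.5316,.0551]);a=np.radians(112.4);yv=np.array([np.cos(a),np.sin(a)]);xv=np.array([yv[1],-yv[0]])
C=np.stack([(W[...,:2]-o)@xv,(W[...,:2]-o)@yv],-1)
for n,m in dict(yel=(H>18)&(H<35)&(S>120)&(z>.128)&(z<.15),red=((H<5)|(H>174))&(S>140)&(z>.06)&(z<.1)&(abs(C[...,0])<.04),blue=(H>100)&(H<125)&(S>100)&(z>.07)&(z<.1)&(abs(C[...,0])<.04)).items():
    P=np.c_[C[m],z[m]]
    if len(P)>5: print(n,len(P),np.percentile(P,[1,50,99],axis=0).round(4).tolist(),cv2.minAreaRect(P[:,:2].astype(np.float32)*1000))
g=o+.0005*xv+(.0355-.1215-.139)*yv
go(*g,.056,22.4)
E
```

```text
clock: 17.7
position: [0.6101, -0.1356, 0.1939]
ee_rot: [-1.749, -2.609, 0.002]
force: [-0.0, -0.4, 0.1]
width: 0.605
gripper_force: 0.0
red 261 [[0.0156, -0.1003, 0.0793], [0.0183, -0.0883, 0.082], [0.0208, -0.076, 0.0835]] ((18.05345916748047, -88.17689514160156), (5.265223026275635, 25.138275146484375), 0.9457132816314697)
blue 5681 [[-0.0127, -0.2864, 0.0784], [0.0005, -0.1711, 0.0867], [0.0132, -0.1136, 0.0894]] ((0.26488399505615234, -200.6130828857422), (26.872234344482422, 175.62754821777344), 0.1712089329957962)
t 17.8 pos [ 0.6095 -0.1326  0.1937] yang 22.56 tilt [-0.003  0.001 -1.   ] move [-0.551  0.005  3.441] turn 0.04 q [ 0.58  0.56 -0.69  1.57  0.38  1.15  0.2 ] F [-0.2  0.8 -0.7] T [ 0.01 -0.08 -0.05] w 0.601 g 0.0
```

View pics/w3.png

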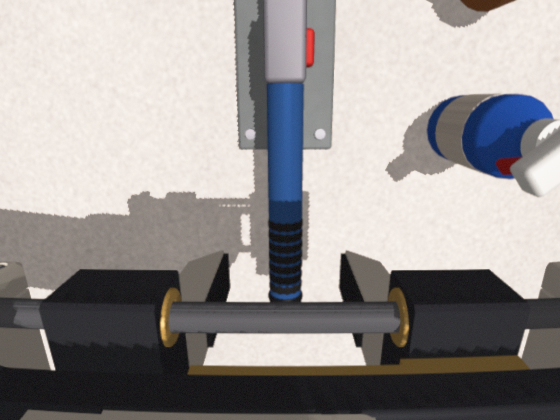

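The button, at (310,47), has sprung back out at cradle y ≈ −88 mm, and the handle is extended. I'll descend to the grip point.

```bash
python3 -m creep '[[-0.47,0,0,0.04,0.6],[0,0,0.8,0,0.6],[0,0,0.8,0,0.6],[0,0,0.8,0,0.6],[0,0,0.65,0,0.6],[0,0,0.39,0,0.6],[0,0,0,0,0.6],[0,0,0,0,0.45]]' 25
python3 -c "
from h import *
o=np.array([.5316,.0551]);a=np.radians(112.4);yv=np.array([np.cos(a),np.sin(a)]);xv=np.array([yv[1],-yv[0]])
go(*(o+.0005*xv-.222*yv),.056,22.4)"
```

```text
clock: 18.8
position: [0.6186, -0.1509, 0.0585]
ee_rot: [1.748, 2.609, 0.001]
force: [0.1, 0.4, 1.1]
width: 0.532
gripper_force: 0.0
t 18.8 pos [ 0.6186 -0.1509  0.0585] yang 22.37 tilt [ 0.001 -0.    -1.   ] move [ 0.041 -0.036  0.062] turn -0.01 q [ 0.55  0.71 -0.62  1.67  0.5   0.92  0.13] F [0.1 0.4 1.1] T [-0.02 -0.17 -0.  ] w 0.532 g 0.0
```

```bash
python3 -m creep '[[0.03,-0.03,0.05,0,0.45],[0,0,0,0,0.3],[0,0,0,0,0],[0,0,0,0,0],[0,0,0,0,0],[0,0,0,0,0]]' 25
python3 - <<'E'
from h import *
o=np.array([.5316,.0551]);a=np.radians(112.4);yv=np.array([np.cos(a),np.sin(a)]);xv=np.array([yv[1],-yv[0]])
go(*(o+.0005*xv-.222*yv),.056,22.4)
d=shot('top','t4.png');cv2.imwrite('pics/t4c.png',cv2.resize(d['pixels'][120:400,80:500],None,fx=1.8,fy=1.8))
E
```

```text
clock: 19.55
position: [0.6167, -0.1502, 0.0559]
ee_rot: [1.748, 2.609, 0.001]
force: [0.3, -0.3, 3.3]
width: 0.299
gripper_force: 25.0
t 19.55 pos [ 0.6167 -0.1502  0.0559] yang 22.36 tilt [ 0.001 -0.    -1.   ] move [ 0.006  0.002 -0.004] turn -0.01 q [ 0.55  0.71 -0.62  1.68  0.5   0.91  0.13] F [ 0.3 -0.3  3.3] T [ 0.09 -0.35 -0.01] w 0.299 g 25.0
```

View pics/t4c.png

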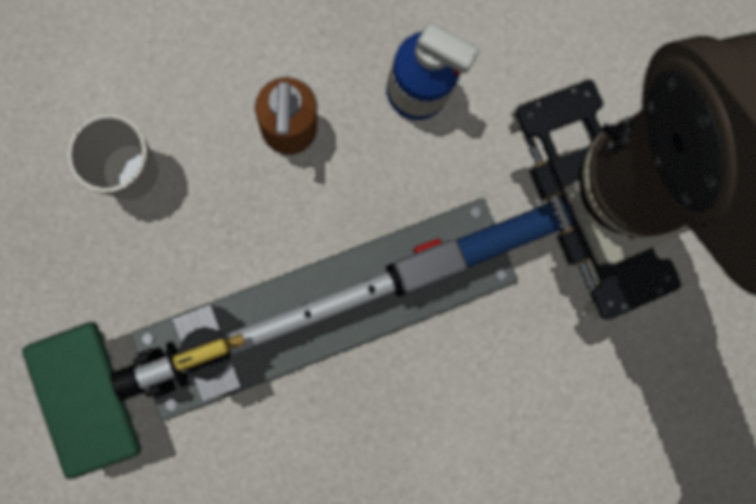

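The handle is held at (565,215), the button is out at (428,247), the bar is in line with the pole, and the bottles and tumbler look undisturbed. A small push will show whether the catch is locked.

```bash
python3 -m creep '[[0.05,0,0,0,0],[0.05,0,0,0,0],[0,0,0,0,0],[0,0,0,0,0]]'; python3 -m creep '[[-0.05,0,0,0,0],[-0.05,0,0,0,0],[0,0,0,0,0],[0,0,0,0,0]]'
```

```text
clock: 20.1
position: [0.6153, -0.1469, 0.0558]
ee_rot: [1.748, 2.609, 0.0]
force: [4.6, -2.7, 5.4]
width: 0.299
gripper_force: 25.0
clock: 20.6
position: [0.616, -0.1486, 0.0558]
ee_rot: [-1.746, -2.61, -0.002]
force: [1.2, 1.4, 8.4]
width: 0.297
gripper_force: 25.0
```

```bash
python3 -m creep '[[0.1,0,0,0,0],[0.05,0,0,0,0],[0,0,0,0,0],[0,0,0,0,0]]'; python3 -c "
from h import *
go(.6167,-.1502,.0559,22.4)"
```

```text
clock: 21.1
position: [0.6149, -0.1458, 0.0558]
ee_rot: [1.748, 2.608, -0.0]
force: [5.1, -4.2, 3.9]
width: 0.299
gripper_force: 25.0
t 21.1 pos [ 0.6149 -0.1458  0.0558] yang 22.31 tilt [ 0.002 -0.001 -1.   ] move [-0.118  0.001 -0.001] turn -0.02 q [ 0.55  0.71 -0.62  1.69  0.5   0.91  0.12] F [ 5.1 -4.2  3.9] T [-1.02 -1.18  0.02] w 0.299 g 25.0
```

```bash
python3 -m creep '[[0.05,0,0,0,0],[0.03,0,0,0,0],[0,0,0,0,0],[0,0,0,0,0]]'; python3 - <<'E'
from h import *
go(.6167,-.1502,.0559,22.4)
o=np.array([.5316,.0551]);a=np.radians(112.4);yv=np.array([np.cos(a),np.sin(a)]);xv=np.array([yv[1],-yv[0]])
for n in('top','side'):
    f=np.load('/tmp/%s.npz'%n);d=shot(n,n+'5.png')
    for W,px in((f['W'],f['px']),(cloud(d),d['pixels'])):
        hsv=cv2.cvtColor(px,cv2.COLOR_BGR2HSV);H,S=hsv[...,0],hsv[...,1];z=W[...,2]
        C=np.stack([(W[...,:2]-o)@xv,(W[...,:2]-o)@yv],-1)
        m=((H<5)|(H>174))&(S>140)&(z>.055)&(z<.1)&(abs(C[...,0])<.04)&(C[...,1]<.07)
        P=np.c_[C[m],z[m]];print(n,len(P),np.percentile(P,[2,50,98],axis=0).round(4).tolist())
E
```

```text
clock: 21.6
position: [0.6148, -0.1455, 0.0559]
ee_rot: [1.749, 2.603, -0.002]
force: [10.4, -11.1, -0.1]
width: 0.294
gripper_force: 25.0
t 21.6 pos [ 0.6148 -0.1455  0.0559] yang 22.21 tilt [ 0.004 -0.004 -1.   ] move [-0.126  0.001  0.001] turn -0.05 q [ 0.54  0.7  -0.61  1.69  0.5   0.9   0.11] F [ 10.4 -11.1  -0.1] T [-2.35 -2.24  0.09] w 0.294 g 25.0
top 42 [[0.0162, 0.0245, 0.0796], [0.0183, 0.0353, 0.0823], [0.0206, 0.0461, 0.0846]]
top 40 [[0.0162, -0.0926, 0.0801], [0.0182, -0.0821, 0.0821], [0.0203, -0.0707, 0.0839]]
side 86 [[0.0148, 0.0261, 0.0709], [0.0195, 0.0399, 0.0807], [0.021, 0.0492, 0.0849]]
side 63 [[0.0152, -0.0912, 0.0703], [0.0191, -0.0763, 0.0802], [0.021, -0.0676, 0.0847]]
```

The catch is locked: a 15 N push moves nothing and the button is out. I'll bring the handle back to its fully drawn position with a light pull.

```bash
python3 -m creep '[[-0.08,0,0,0,0],[-0.1,0,0,0,0],[-0.08,0,0,0,0],[0,0,0,0,0],[0,0,0,0,0]]'; python3 - <<'E'
from h import *
go(.6167,-.1502,.0559,22.4)
o=np.array([.5316,.0551]);a=np.radians(112.4);yv=np.array([np.cos(a),np.sin(a)]);xv=np.array([yv[1],-yv[0]])
d=shot('top','t6.png');W=cloud(d);px=d['pixels']
hsv=cv2.cvtColor(px,cv2.COLOR_BGR2HSV);H,S=hsv[...,0],hsv[...,1];z=W[...,2]
C=np.stack([(W[...,:2]-o)@xv,(W[...,:2]-o)@yv],-1)
m=((H<5)|(H>174))&(S>140)&(z>.055)&(z<.1)&(abs(C[...,0])<.04)&(C[...,1]<.07)
P=np.c_[C[m],z[m]];print(len(P),np.percentile(P,[2,50,98],axis=0).round(4).tolist())
m=(H>18)&(H<35)&(S>120)&(z>.128)&(z<.15);P=C[m];print(cv2.minAreaRect(P.astype(np.float32)*1000))
E
```

```text
clock: 22.32
position: [0.6164, -0.1495, 0.0558]
ee_rot: [-1.746, -2.61, -0.002]
force: [0.6, 2.4, 7.6]
width: 0.296
gripper_force: 25.0
t 22.32 pos [ 0.6164 -0.1495  0.0558] yang 22.43 tilt [-0.001  0.002 -1.   ] move [-0.018  0.001 -0.003] turn 0.01 q [ 0.55  0.71 -0.62  1.68  0.5   0.91  0.13] F [0.6 2.4 7.6] T [ 0.46 -0.27 -0.03] w 0.296 g 25.0
40 [[0.0162, -0.0966, 0.0803], [0.0182, -0.0859, 0.0821], [0.0203, -0.0751, 0.0846]]
((0.3961601257324219, 124.78092956542969), (43.96148681640625, 12.546659469604492), 88.62284088134766)
```

```bash
python3 -c "
from cell import sign_off
print(sign_off())"
```

```text
the job is handed in; nothing more can be done
None
```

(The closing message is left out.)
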